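# Roll test on the bench ramp

## Task

Sort two short pieces of brass bar on the wooden test ramp. First take the hexagonal bar that has stuck on the ramp off it and lay it flat in the small open wooden tray, as it does not roll. Then set the straight round rod crosswise on the upper half of the ramp, near the head, and let go, so that it rolls down by itself into the trough at the foot and stays there.

Things in the scene. Friction and masses are not known exactly. Their poses are not given: they have to be found in the camera images.
- ramp: Fixed wooden test ramp with a grey deck, 150 mm wide (x), 303 mm long (y), turned up to 15 degrees. Origin on the bench under its middle; its y axis points uphill. The deck runs from y = +150 mm (head, 68 mm high) down at 10 degrees to y = -90 mm (foot, 26 mm high): height = 26 mm + 0.176 x (y + 90 mm). Rails along both edges (inner faces x = +-69 mm) stand 5 mm above the deck.
- ramp_trough (a point): Middle of the catch trough below the ramp's foot, on its floor, 12 mm above the bench; axes as the ramp. The trough is 138 mm long (x) and 55 mm wide (y, ramp y = -90 to -145 mm), closed by cheeks 45 mm high and an end stop 55 mm high.
- round_rod: Straight round rod of plain brass, 24 mm diameter, 60 mm long, about 0.16 kg, lying loose on the open bench to one side of the ramp. Origin at its middle on the axis, 12 mm above the bench as it lies; x axis along the rod, pointing away from the robot (world x) within 30 degrees. It rolls freely on the ramp, and on the bench if pushed.
- hex_bar: Hexagonal bar of plain brass, 24 mm across flats (27.7 mm over corners), 60 mm long, about 0.17 kg, stuck on one flat across the upper half of the ramp's deck. Origin at its middle on the axis, 12 mm from the deck; x axis along the bar, across the slope within 5 degrees. Gripped from above over its corners it turns a little until its flats lie on the pads.
- tray: Small fixed open wooden tray, 130 mm (its x) by 120 mm (its y), 33 mm high over all, inside 20 mm deep, walls 5 mm; it stands on the other side of the ramp from the round rod. Origin at the centre of its underside.
- tray_in (a point): Centre of the tray's inner floor, 13 mm above the bench; axes as the tray.
Mind the look-alikes: they are no part of the job. What is shaped like the round_rod but pink is not meant.

How it is judged (in metres and radians):
On the way, in this order (a step that is already met when the one before it is completed fails the run):
1. the hexagonal bar lies released and at rest in the tray (x of hex_bar in the frame of tray_in between -0.06 and 0.06 m and y of hex_bar in the frame of tray_in between -0.055 and 0.055 m and z of hex_bar in the frame of tray_in between -0.005 and 0.022 m and contact force between hex_bar and the fingers below 0.05 N and linear speed of hex_bar below 0.03 m/s), for 0.2 s.
2. the round rod is let go on the upper half of the ramp's deck: it touches the ramp there and the fingers do not touch it (y of round_rod in the frame of ramp between 0.03 and 0.16 m and x of round_rod in the frame of ramp between -0.07 and 0.07 m and contact force between round_rod and ramp above 0.05 N and contact force between round_rod and the fingers below 0.05 N), for 0.04 s.
At the end, for the whole second after the job is handed in: The hexagonal bar lies in the tray (middle inside the walls, under 22 mm above its floor) and the round rod lies in the trough at the ramp's foot (middle between deck foot and end stop, under 40 mm above the bench); both released and at rest (under 30 mm/s) (all of step 1 and x of round_rod in the frame of ramp between -0.07 and 0.07 m and y of round_rod in the frame of ramp between -0.15 and -0.085 m and z of round_rod in the frame of ramp between 0 and 0.04 m and contact force between round_rod and the fingers below 0.05 N and linear speed of round_rod below 0.03 m/s); the robot touches nothing.
It also fails if it takes over 58 s, if anything falls off the work surface, if the arm or the gripper's body presses on something with over 40 N, if the wrist force passes 120 N, or if a joint passes its speed limit or range.

## Robot

A 7-joint arm with a two-finger parallel gripper is mounted at the origin on a cart in front of the work surface, level with it; the furniture and walls round the work are solid. World frame = base frame: x ahead of the robot, y to its left, z up, the work surface at z = 0. Lengths are in m, angles in degrees, forces in N, time in s.
With the tool pointing down it reaches from about 0.425 to 1.025 m from the base axis. Payload 9.4 kg.
Tool frame: the origin (TCP) lies between the finger pads; the fingertips stand 25 mm ahead of it and the grasp point (between the pads) lies 6 mm ahead of it (manip.tcp_to_tips is the distance from the TCP to the fingertips, in m); z points along the fingers, y is the line along which they close (so a half turn about z gives the same grasp; the last joint's range is limited). The gripper opens to 85 mm and grips with 20 to 120 N. Pads are 22 mm wide; open, the fingers measure 114 mm over their backs; the gripper's body (76 mm by 85 mm) begins 54 mm behind the grasp point. The pads swing forward as they close: fully open they stand 13 mm farther back than shut.
Start: joints at [-71.316, 34.337, -0.143, 91.639, 0.103, 54.024, -4.572], TCP at [0.284, 0.667, 0.256] pointing down, gripper open.
Joint ranges: [-147.43, 147.43], [-19.82, 112.94], [-74.19, 73.91], [6.32, 146.72], [-59.91, 239.91], [6.04, 106.73], [-150.56, 150.56]. Speed limits (degrees/s): [127.2, 127.2, 172.46, 172.46, 180, 180, 180].

## Interface

Orientations are given as [roll, pitch, yaw] about the fixed x, y, z axes, in that order (R = Rz(yaw) Ry(pitch) Rx(roll)).
In Python, from workcell import manip gives the robot as it stands.
- The arm moves only by the tool carry_out, never from a script. Its arguments are lists of equal length, an entry for each row: "linear": the shift along the tool's x, y, z in mm, a list of three; "turn": the turn, a rotation vector about the tool's x, y, z in degrees, a list of three. In form: {"linear": [[tx, ty, tz], ...], "turn": [[rx, ry, rz], ...]}. A call has 1 to 20 rows; each row shifts and turns the commanded pose from where the row before left it, along the tool's axes as they then stand; what a row does not reach is not made up. A row lasts 1/10 s, in which the tool goes at most 50 mm and 8.59 degrees, less where a joint would pass 70% of its speed; a pose out of reach is approached as far as the arm can. A call with a gripper value outside its range is refused whole. "jaw" is the opening, from 0 (shut) to 1 (fully open), set as the call begins (left out, the last holds). The fingers move at their own pace and stop on an object; the grip force is fixed at half the most. Time passes only in rows, so rows that do not move let the fingers close. It gives the time, the measured TCP pose, the force, the opening and the grip force at its end, in the units of the state.
- manip.get_obs(): the state, without advancing time (a new reading comes with each control period).
- manip.grab_frame(name): name is "scene" or "side" or "wrist"; returns a dict with "pixels" (400x640x3 uint8, red, green, blue), "z_map" (400x640 float32, m along the optical axis (not along the pixel's ray), 0 where there is no reading), "fovy" (degrees; the focal length in pixels is half the picture's height over the tangent of half this angle, whatever the lens; pixels are square), "cx", "cy" (the principal point, pixels), "k1" (the pictures are not rectified: a ray, as slopes to the right and down, at radius r is drawn at 1 + k1 r^2 times it, then the intrinsics apply), "R" (3x3) and "t" (3): a world point X has camera coordinates R X + t. Camera axes: x right, y down, z forward; pixel columns grow to the right and rows downward; lengths in m; the calibration is good to about 2 mm. A picture is of the moment at which its call begins.
- manip.finish_job(): hands the job in; it is judged then, once.
The state is a dict: "time_s": time; "joint_positions": joint angles; "dq": joint speeds; "joint_efforts": joint torques, N m; "position": TCP position; "tool_rot": TCP orientation; "wrist_force": force on the tool from outside, world axes, zero at the start; "moment": the same for the moment, N m; "width": finger opening in m; "grasp_force": force on a finger pad.
Only numpy, scipy, OpenCV 4.12 (cv2) and the standard library are available. Lean on these libraries where they do the work, as an engineer would, in place of code of your own. Each camera call takes 0.05 s, during which the arm holds its last target. There are 200 camera calls.

## Working session

There is one attempt and no reset: what is moved stays moved. The work goes in short steps, Python scripts to look and compute and a tool call to move; the robot and the scene stay as the last step left them, time stands still between calls to the robot, and variables do not carry over. Pictures are saved under pics/ and viewed, at most 10 in all, crops included, and the job is handed in when it is done.

Besides the shell and the picture viewer there is one more tool, called after "Emit:" by a JSON object that holds its "op" and its "data", one argument or row to a line. carry_out: Moves the arm, as the interface text tells. Its arguments: {"type":"object","properties":{"linear":{"type":"array","items":{"type":"array","items":{"type":"number"}}},"turn":{"type":"array","items":{"type":"array","items":{"type":"number"}}},"jaw":{"type":"number"}},"required":["linear","turn"]}

```bash
mkdir -p pics
cat > h.py <<'E'
import numpy as np, cv2
from workcell import manip
def frame(n):
    f=manip.grab_frame(n); np.savez(f'{n}.npz',**f); return f
def load(n): return dict(np.load(f'{n}.npz'))
def save(f,name,box=None,s=1):
    im=f['pixels'][:,:,::-1]
    if box: im=im[box[1]:box[3],box[0]:box[2]]
    cv2.imwrite(f'pics/{name}.png',cv2.resize(im,None,fx=s,fy=s,interpolation=cv2.INTER_CUBIC))
def rays(f,uv):
    uv=np.atleast_2d(np.float64(uv)); F=200/np.tan(np.radians(f['fovy'])/2)
    K=np.array([[F,0,f['cx']],[0,F,f['cy']],[0,0,1]],float)
    p=cv2.undistortPoints(uv[:,None],K,np.array([float(f['k1']),0,0,0]))[:,0]
    # k1 model: drawn=(1+k1 r^2)*ray, same as OpenCV
    return np.c_[p,np.ones(len(p))]
def depthpts(f,uv):
    uv=np.atleast_2d(uv); d=f['z_map'][np.int32(uv[:,1]),np.int32(uv[:,0])]
    return (rays(f,uv)*d[:,None]-f['t'])@f['R']
def plane(f,uv,z):
    r=rays(f,uv)@f['R']; c=-f['R'].T@f['t']
    return c+r*((z-c[2])/r[:,2])[:,None]
E
python3 - <<'E'
from h import *
for n in ['scene','side']:
    f=frame(n); save(f,n+'0',s=1.25); print(n,f['fovy'],f['k1'],-f['R'].T@f['t'])
print(manip.get_obs())
E
```

```text
scene 51.00036486042973 -0.06938275016721741 [ 0.04182685 -0.74655731  0.81832053]
side 43.51203483042542 -0.045096975971778835 [0.02199656 1.11141929 0.74796168]
{'time_s': 0.1, 'joint_positions': array([-71.31628119,  34.38142842,  -0.14508298,  91.67629509,
         0.10361285,  54.02336562,  -4.57274289]), 'dq': array([-0.02254534, -0.10453735, -0.07067879, -0.0260557 , -0.09187203,
        0.06809965,  0.0837806 ]), 'joint_efforts': array([ 4.95059692e-03, -7.77986813e+01,  1.57038387e+00, -2.58624780e+01,
        1.27449859e-02,  5.41879432e-03, -1.52215512e-05]), 'position': array([0.28405805, 0.66661791, 0.25548492]), 'tool_rot': array([-1.79919443e+02,  8.28378775e-03,  1.56924266e+02]), 'wrist_force': array([-0.90398634,  0.22299816,  0.48373237]), 'moment': array([ 1.27042091e-02, -3.22916458e-05, -2.76155696e-02]), 'grasp_force': 0.0, 'width': 0.08553688432201603}
```

View pics/scene0.png

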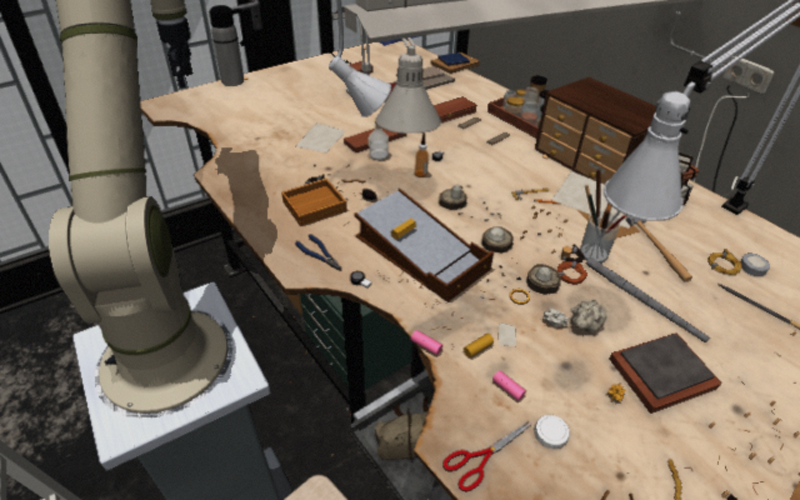

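View pics/side0.png

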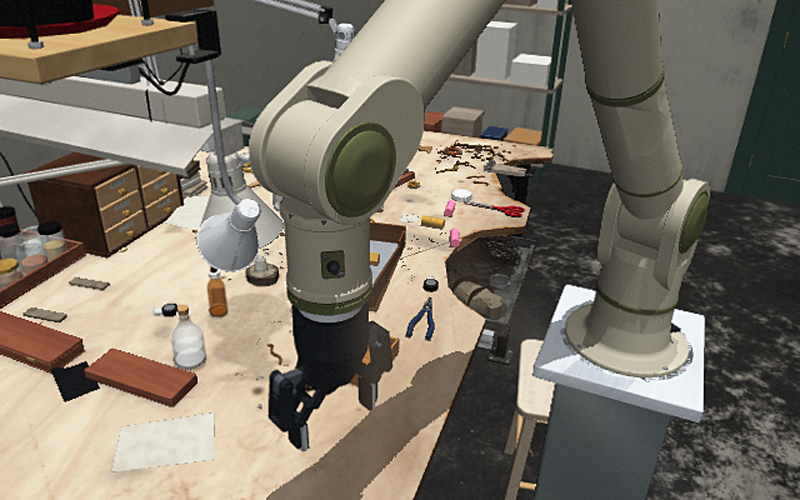

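The scene shows the tray at (252,162) in raw pixels (view/1.25), the ramp with the hex bar at (322,183), and the trough at about (360,225). Three things are rod-shaped: pink at (341,274), pink at (407,308) and brass at (384,276). The brass one at (384,276) fits "plain brass". I'll confirm it in a crop and measure.

```bash
cat >> h.py <<'E'
def allpts(f,step=1):
    v,u=np.mgrid[0:400:step,0:640:step]; uv=np.c_[u.ravel(),v.ravel()]
    return uv,depthpts(f,uv)
E
python3 - <<'E'
from h import *
f=load('scene'); save(f,'crop1',(210,130,460,340),3)
hsv=cv2.cvtColor(f['pixels'],cv2.COLOR_RGB2HSV)
uv,P=allpts(f); PI=P.reshape(400,640,3)
brass=cv2.inRange(hsv,(16,170,90),(30,255,255))
n,l,s,c=cv2.connectedComponentsWithStats(brass)
for i in range(1,n):
    if s[i,4]>60:
        q=PI[l==i]; q=q[q[:,2]>np.percentile(q[:,2],60)]
        print('brass',c[i],s[i],PI[l==i].mean(0).round(3),'z95',np.percentile(PI[l==i][:,2],[5,95]).round(4))
# grey deck
reg=np.zeros((400,640),np.uint8); reg[145:260,270:410]=255
g=cv2.inRange(hsv,(0,0,90),(179,60,255))&reg
n,l,s,c=cv2.connectedComponentsWithStats(g)
for i in range(1,n):
    if s[i,4]>300:
        q=PI[l==i]; r=cv2.minAreaRect(np.float32(q[:,:2]*1000)); A=np.c_[q[:,:2],np.ones(len(q))]; k=np.linalg.lstsq(A,q[:,2],rcond=None)[0]
        print('grey',c[i],s[i],r,'plane',k, cv2.boxPoints(r).tolist())
# tray: points z 0.02-0.04 near
for nm,b in [('tray',(215,135,285,185)),('ramp',(275,140,400,245))]:
    q=PI[b[1]:b[3],b[0]:b[2]].reshape(-1,3); hh=hsv[b[1]:b[3],b[0]:b[2]].reshape(-1,3)
    q=q[(q[:,2]>.012)&(q[:,2]<.09)]
    print(nm,cv2.minAreaRect(np.float32(q[:,:2]*1000)),np.percentile(q[:,2],[50,98]))
# tall obstacles
m=(P[:,2]>.1)&(P[:,2]<.6)&(P[:,0]>.3)&(P[:,0]<1.1)&(np.abs(P[:,1])<.6)
q=P[m]; 
H,xe,ye=np.histogram2d(q[:,0],q[:,1],bins=[np.arange(.3,1.11,.1),np.arange(-.6,.61,.1)]); print(H.astype(int))
E
```

```text
brass [323.2991453  182.11965812] [315 176  17  14 117] [0.563 0.022 0.069] z95 [0.061 0.074]
brass [584.63636364 212.28409091] [572 202  20  17  88] [ 1.19  -0.437  0.008] z95 [0.0045 0.0105]
brass [383.44198895 275.14364641] [372 267  22  17 181] [ 0.524 -0.304  0.024] z95 [0.0138 0.0241]
brass [493.24038462 313.46153846] [487 308  13  12 104] [ 0.673 -0.519  0.014] z95 [0.0075 0.0187]
brass [540.36842105 384.84210526] [536 369   8  31  76] [ 0.628 -0.686  0.005] z95 [0.0029 0.0074]
grey [331.14850345 185.85955487] [ 286  152   90   68 2606] ((426.04364013671875, -285.8514404296875), (1173.0032958984375, 252.0972137451172), 62.302040100097656) plane [-0.62390928 -0.14074305  0.41780658] [[41.8267822265625, -746.5572509765625], [265.0362548828125, -863.7347412109375], [810.260498046875, 174.8543701171875], [587.051025390625, 292.0318603515625]]
grey [365.8018018  214.22222222] [349 202  34  25 333] ((338.83966064453125, -390.1004638671875), (924.1743774414062, 83.75120544433594), 45.019561767578125) plane [ 0.11544144 -1.23555773 -0.18634757] [[-17.41436767578125, -687.3565673828125
[... 181 characters left out ...]
1, 134.10838317871094), 87.34674835205078) [0.01761818 0.03465754]
ramp ((615.2432861328125, 25.4268798828125), (396.13446044921875, 385.5292663574219), 58.13880920410156) [0.03942733 0.06948471]
[[   0    0    0    0    0    0    0    0    0    0    0    0]
 [   0    0    0    0    0    0    0    0    0    0    0    0]
 [   0    0    0    0    0    0    0    0    0  136    0    0]
 [   0    0    0    0    0    0    0  136 1144 1602  133    0]
 [   0  145 2938   16    0    0    0  266 1408  474   15    0]
 [   0  288 1259   67    0    0    0    0  468  266    0    0]
 [   0    0  413  220  177    0    0    0  460  124    0    0]
 [   0    0  368    0    0    0    0    0  447   15    0    0]]
```

View pics/crop1.png

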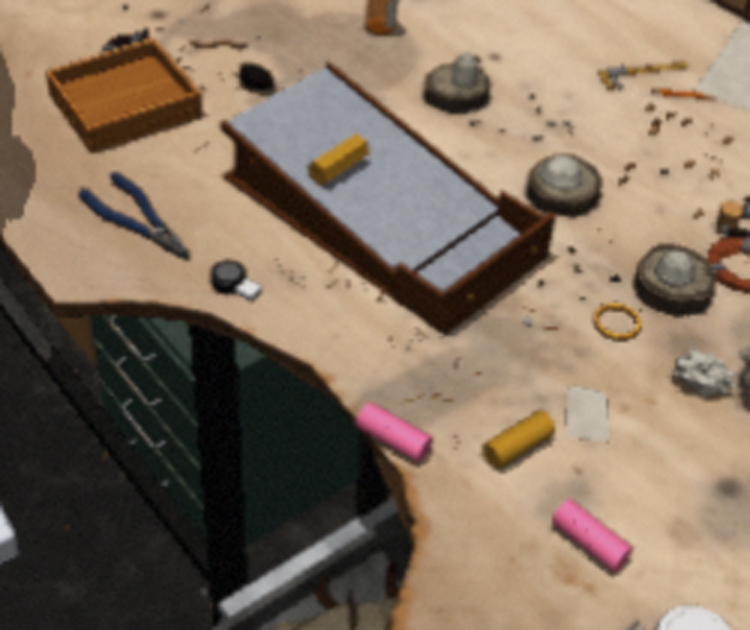

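The crop shows a plain brass cylinder at raw (383,275) with two pink rods at (341,274) and (407,308), which are look-alikes. The hex bar lies on the deck at (323,182). Next I'll do cleaner fits with valid depth only.

Run:
```python
from h import *
f=load('scene')
uv,P=allpts(f); ok=(f['z_map']>0).ravel()
def pts(b,zl,zh):
    m=ok&(uv[:,0]>=b[0])&(uv[:,0]<b[2])&(uv[:,1]>=b[1])&(uv[:,1]<b[3])&(P[:,2]>zl)&(P[:,2]<zh); return P[m]
q=pts((222,138,282,182),.024,.045); r=cv2.minAreaRect(np.float32(q[:,:2]*1000)); print('tray rim',r,len(q),np.percentile(q[:,2],98))
q=pts((225,142,278,180),.009,.017); print('tray floor',cv2.minAreaRect(np.float32(q[:,:2]*1000)),len(q))
q=pts((280,148,398,242),.016,.085); print('ramp',cv2.minAreaRect(np.float32(q[:,:2]*1000)),cv2.boxPoints(cv2.minAreaRect(np.float32(q[:,:2]*1000))).round(),len(q))
hsv=cv2.cvtColor(f['pixels'],cv2.COLOR_RGB2HSV)
reg=np.zeros((400,640),np.uint8); reg[150:225,284:378]=255
g=cv2.inRange(hsv,(0,0,90),(179,60,255))&reg
m=ok&(g.ravel()>0); q=P[m]; q=q[(q[:,2]>.02)&(q[:,2]<.075)]
A=np.c_[q[:,:2],np.ones(len(q))]; k=np.linalg.lstsq(A,q[:,2],rcond=None)[0]
print('deck',cv2.minAreaRect(np.float32(q[:,:2]*1000)),k,'uphill deg',np.degrees(np.arctan2(k[1],k[0])),'slope',np.hypot(*k[:2]),len(q))
# brass: top outline in plane at mid height
br=cv2.inRange(hsv,(14,120,50),(32,255,255))
for nm,b,zz in [('hex',(310,170,337,195),None),('rod',(366,262,400,290),.012)]:
    mk=np.zeros_like(br); mk[b[1]:b[3],b[0]:b[2]]=br[b[1]:b[3],b[0]:b[2]]
    n,l,s,c=cv2.connectedComponentsWithStats(mk); i=1+np.argmax(s[1:,4]); w=((l==i).ravel())&ok
    q=P[w]; t=q[q[:,2]>np.percentile(q[:,2],97)-.006]
    for nn,a in (('all',q),('top',t)):
        r=cv2.minAreaRect(np.float32(a[:,:2]*1000)); print(nm,nn,r,len(a),a[:,2].max(),a.mean(0).round(4))
    d=cv2.fitLine(np.float32(q),cv2.DIST_HUBER,0,.01,.01).ravel(); print(nm,'dir',np.degrees(np.arctan2(d[1],d[0])),d[:3])
m=ok&(P[:,2]>.1)&(P[:,2]<.7)&(P[:,0]>.3)&(P[:,0]<1.1)&(np.abs(P[:,1])<.6)
q=P[m]
for x in np.arange(.4,1.1,.1):
  for y in np.arange(-.6,.6,.1):
    a=q[(q[:,0]>=x)&(q[:,0]<x+.1)&(q[:,1]>=y)&(q[:,1]<y+.1)]
    if len(a)>8: print(round(x,1),round(y,1),len(a),a[:,2].min().round(2),a[:,2].max().round(2),end=' | ')
```

```text
tray rim ((460.4527587890625, 290.0633544921875), (126.82757568359375, 133.15536499023438), 88.1075439453125) 343 0.03521031140132465
tray floor ((463.2815856933594, 316.5223693847656), (181.38775634765625, 135.81044006347656), 86.84458923339844) 694
ramp ((628.05517578125, 20.984817504882812), (396.86578369140625, 341.53863525390625), 55.15955352783203) [[ 375.  -44.]
 [ 655. -239.]
 [ 882.   86.]
 [ 601.  281.]] 4513
deck ((666.5895385742188, 13.458663940429688), (293.2420349121094, 298.77142333984375), 11.340259552001953) [-0.07307864  0.15542322  0.08546783] uphill deg 115.18249970926257 slope 0.17174650856458004 2637
hex all ((564.3278198242188, 24.82213592529297), (59.95126724243164, 23.519670486450195), 6.775306701660156) 154 0.07556738909565117 [0.5606 0.0225 0.0671]
hex top ((565.4212646484375, 25.369596481323242), (59.93782043457031, 17.590190887451172), 16.56865119934082) 81 0.07556738909565117 [0.5637 0.0251 0.0716]
hex dir 10.35297 [0.97852284 0.17876244 0.1026501 ]
rod all ((533.7699584960938, -299.6800842285156), (75.13848114013672, 22.15894889831543), 2.86277341842651
[... 173 characters left out ...]
25600827695744913 [ 0.5267 -0.2993  0.0214]
rod dir 1.5079741 [0.99912935 0.02630227 0.03238481]
0.5 0.3 136 0.29 0.34 | 0.6 0.1 136 0.2 0.24 | 0.6 0.2 1144 0.2 0.43 | 0.6 0.3 1602 0.19 0.47 | 0.6 0.4 133 0.34 0.46 | 0.7 -0.5 145 0.29 0.33 | 0.7 -0.4 2938 0.28 0.49 | 0.7 -0.3 16 0.29 0.32 | 0.7 0.1 266 0.19 0.24 | 0.7 0.2 1408 0.1 0.43 | 0.7 0.3 474 0.25 0.47 | 0.7 0.4 15 0.1 0.12 | 0.8 -0.5 288 0.29 0.34 | 0.8 -0.4 1259 0.33 0.53 | 0.8 -0.3 67 0.14 0.29 | 0.8 0.2 468 0.39 0.43 | 0.8 0.3 266 0.43 0.46 | 0.9 -0.4 413 0.5 0.55 | 0.9 -0.3 220 0.1 0.16 | 0.9 -0.2 177 0.1 0.19 | 0.9 0.2 460 0.39 0.43 | 0.9 0.3 124 0.43 0.44 | 1.0 -0.4 368 0.52 0.57 | 1.0 0.2 447 0.39 0.43 | 1.0 0.3 15 0.43 0.43 |
```

Run:
```python
from h import *
f=load('scene')
def cp(c): return np.array(c)/3.+[210,130]
names=['head far','head near','stop far','stop near']
C=[plane(f,cp(p),z)[0] for p,z in [((330,68),.073),((225,125),.073),((550,215),.055),((450,325),.055)]]
for n,c in zip(names,C): print(n,c.round(4))
up=(C[0]+C[1]-C[2]-C[3])/2; print('len',np.linalg.norm(up[:2]),'dir',np.degrees(np.arctan2(up[1],up[0])),'mid',np.mean(C,0))
for a,b in ((0,1),(2,3)): d=C[a]-C[b]; print('w',np.linalg.norm(d[:2]),np.degrees(np.arctan2(d[1],d[0])))
T=[plane(f,cp(p),.033)[0] for p in [(48,75),(155,40),(203,92),(93,122)]]; print('tray',np.round(T,3).tolist(),np.mean(T,0))
uv,P=allpts(f); ok=(f['z_map']>0).ravel()
q=P[ok&(P[:,2]>.1)&(P[:,2]<.6)&(P[:,0]>.3)&(P[:,0]<1.1)&(np.abs(P[:,1])<.6)]
for z in np.arange(.1,.6,.06):
  for s in (1,-1):
    a=q[(q[:,2]>z)&(q[:,2]<z+.06)&(q[:,1]*s>0)]
    if len(a)>10: print('obst z',z.round(2),'side',s,'x',np.percentile(a[:,0],[1,99]).round(2),'y',np.percentile(a[:,1],[1,99]).round(2),'minrad',np.percentile(np.hypot(a[:,0],a[:,1]),1).round(3))
```

```text
head far [0.6302 0.1441 0.073 ]
head near [0.4912 0.1162 0.073 ]
stop far [ 0.6908 -0.1367  0.055 ]
stop near [ 0.5289 -0.1995  0.055 ]
len 0.302291981560853 dir 99.3453065765144 mid [ 0.585273   -0.01897472  0.064     ]
w 0.14174163142028293 11.346066332427478
w 0.17364026663497217 21.17906447197693
tray [[0.396, 0.339, 0.033], [0.524, 0.339, 0.033], [0.523, 0.225, 0.033], [0.403, 0.238, 0.033]] [0.46163476 0.28506337 0.033     ]
obst z 0.1 side 1 x [0.72 0.79] y [0.26 0.43] minrad 0.821
obst z 0.1 side -1 x [0.89 0.97] y [-0.27 -0.18] minrad 0.916
obst z 0.16 side 1 x [0.63 0.78] y [0.17 0.34] minrad 0.682
obst z 0.16 side -1 x [0.88 0.96] y [-0.26 -0.16] minrad 0.9
obst z 0.22 side 1 x [0.61 0.76] y [0.19 0.36] minrad 0.699
obst z 0.28 side 1 x [0.58 0.75] y [0.23 0.39] minrad 0.689
obst z 0.28 side -1 x [0.75 0.84] y [-0.42 -0.3 ] minrad 0.826
obst z 0.34 side 1 x [0.61 1.09] y [0.24 0.4 ] minrad 0.723
obst z 0.34 side -1 x [0.77 0.83] y [-0.4  -0.31] minrad 0.843
obst z 0.4 side 1 x [0.62 1.09] y [0.25 0.45] minrad 0.687
obst z 0.4 side -1 x [0.79 0.82] y [-0.38 -0.33] minrad 0.86
obst z 0.46 side 1 x [0.61 0.75] y [0.33 0.4 ] minrad 0.734
obst z 0.46 side -1 x [0.79 0.98] y [-0.37 -0.33] minrad 0.86
obst z 0.52 side -1 x [0.85 1.1 ] y [-0.36 -0.32] minrad 0.918
```

Emit:
{"op": "carry_out", "data": {
  "linear": [
    [-24, -27.5, 0],
    [-24, -27.5, 0],
    [-24, -27.5, 0],
    [-24, -27.5, 0],
    [-24, -27.5, 0],
    [-24, -27.5, 0],
    [-24, -27.5, 0],
    [-24, -27.5, 0],
    [-24, -27.5, 0],
    [-24, -27.5, 0],
    [-24, -27.5, 0],
    [-24, -27.5, 0],
    [-27.4, -19.6, 0],
    [-27.4, -19.6, 0],
    [-27.4, -19.6, 0],
    [-27.4, -19.6, 0],
    [-27.4, -19.6, 0],
    [-27.4, -19.6, 0],
    [-27.4, -19.6, 0],
    [-27.4, -19.6, 0]
  ],
  "turn": [
    [0, 0, 0],
    [0, 0, 0],
    [0, 0, 0],
    [0, 0, 0],
    [0, 0, 0],
    [0, 0, 0],
    [0, 0, 0],
    [0, 0, 0],
    [0, 0, 0],
    [0, 0, 0],
    [0, 0, 0],
    [0, 0, 0],
    [0, 0, 0],
    [0, 0, 0],
    [0, 0, 0],
    [0, 0, 0],
    [0, 0, 0],
    [0, 0, 0],
    [0, 0, 0],
    [0, 0, 0]
  ]
}}

```text
time_s: 2.1
position: [0.5604, 0.019, 0.2561]
tool_rot: [-180.0, -0.0, 156.9]
wrist_force: [0.4, -1.1, 0.0]
width: 0.0853
grasp_force: 0.0
```

Emit:
{"op": "carry_out", "data": {
  "linear": [
    [0, 0, 10],
    [0, 0, 10],
    [0, 0, 10],
    [0, 0, 10],
    [0, 0, 0],
    [0, 0, 0]
  ],
  "turn": [
    [0, 0, -8.25],
    [0, 0, -8.25],
    [0, 0, -8.25],
    [0, 0, -8.25],
    [0, 0, 0],
    [0, 0, 0]
  ]
}}

```text
time_s: 2.7
position: [0.5599, 0.0201, 0.2162]
tool_rot: [180.0, -0.0, -170.3]
wrist_force: [0.3, 0.6, 0.1]
width: 0.0854
grasp_force: 0.0
```

Run:
```python
from h import *
f=frame('wrist'); save(f,'w1',s=1.25); o=manip.get_obs(); print(o['position'],o['tool_rot'],o['joint_positions'].round(1))
```

```text
[0.56012776 0.02020984 0.21655053] [ 1.79999025e+02  7.42561804e-03 -1.70314895e+02] [ -3.8  26.1  -5.7 115.4   4.   38.7  87.6]
```

View pics/w1.png

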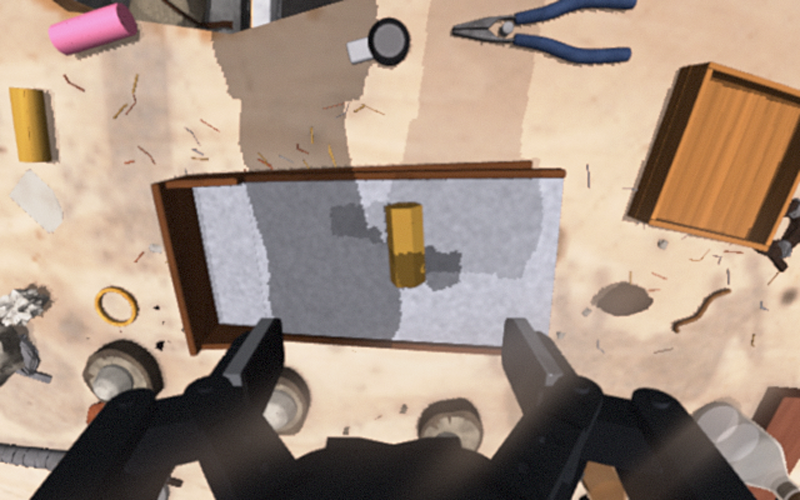

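The wrist view shows the hex bar at view (406,245), the deck between about x=195 and 560, the round rod at (32,125) and the tray at (730,155). Measuring with this view.

```bash
cat > m.py <<'E'
from h import *
def brassobj(f,b,zlo,view=1.25):
    hsv=cv2.cvtColor(f['pixels'],cv2.COLOR_RGB2HSV); br=cv2.inRange(hsv,(12,140,60),(34,255,255))
    mk=np.zeros_like(br); mk[b[1]:b[3],b[0]:b[2]]=br[b[1]:b[3],b[0]:b[2]]
    n,l,s,c=cv2.connectedComponentsWithStats(mk); i=1+np.argmax(s[1:,4])
    cn=cv2.findContours(np.uint8(l==i),cv2.RETR_EXTERNAL,cv2.CHAIN_APPROX_NONE)[0][0][:,0]
    r=cv2.minAreaRect(plane(f,cn,zlo)[:,:2].astype(np.float32)*1000)
    uv=np.argwhere(l==i)[:,::-1]; q=depthpts(f,uv); q=q[f['z_map'][uv[:,1],uv[:,0]]>0]; t=q[q[:,2]>np.percentile(q[:,2],95)-.004]
    d=cv2.fitLine(t[:,:2].astype(np.float32),cv2.DIST_HUBER,0,.01,.01).ravel()
    return r,t.mean(0),np.degrees(np.arctan2(d[1],d[0])),np.percentile(q[:,2],[5,97])
E
python3 - <<'E'
from m import *
f=load('wrist'); print(-f['R'].T@f['t'])
print('hex',brassobj(f,(300,155,350,240),.067))
print('rod',brassobj(f,(0,60,50,140),.018))
v=lambda p,z: plane(f,np.array(p)/1.25,z)[0]
C=[v(p,z) for p,z in [((563,172),.073),((553,353),.073),((154,184),.055),((194,353),.055)]]
print(np.round(C,3)); print('up from near edge',np.degrees(np.arctan2(*(C[0]-C[2])[1::-1])))
for z,ps in ((.033,[(708,64),(630,218),(770,248)]),):
    print('tray',np.round([v(p,z) for p in ps],3))
# deck plane by depth
hsv=cv2.cvtColor(f['pixels'],cv2.COLOR_RGB2HSV); g=cv2.inRange(hsv,(85,0,60),(135,90,255)); m=np.zeros_like(g); m[145:268,210:440]=g[145:268,210:440]
uv=np.argwhere(m>0)[:,::-1]; q=depthpts(f,uv); q=q[(f['z_map'][uv[:,1],uv[:,0]]>0)&(q[:,2]>.025)&(q[:,2]<.075)]
k=np.linalg.lstsq(np.c_[q[:,:2],np.ones(len(q))],q[:,2],rcond=None)[0]; print('deck',k,np.degrees(np.arctan2(k[1],k[0])),np.hypot(k[0],k[1]),len(q))
E
```

```text
[0.48188095 0.00734346 0.33513309]
hex (((565.0150756835938, 31.010509490966797), (63.8596305847168, 25.1483154296875), 14.04736328125), array([0.5634211 , 0.03006284, 0.07357587]), np.float32(13.481811), array([0.06457735, 0.07531004]))
rod (((529.202880859375, -293.629150390625), (59.19563293457031, 30.030269622802734), 3.610811471939087), array([ 0.52797601, -0.29437938,  0.02437079]), np.float32(3.2796953), array([0.01203828, 0.02613407]))
[[ 0.492  0.128  0.073]
 [ 0.632  0.164  0.073]
 [ 0.553 -0.162  0.055]
 [ 0.696 -0.131  0.055]]
up from near edge 101.72203990607751
tray [[0.395 0.234 0.033]
 [0.52  0.213 0.033]
 [0.523 0.352 0.033]]
deck [-0.03545296  0.17152469  0.06449633] 101.67818660982277 0.17515031362078756 25384
```

Emit:
{"op": "carry_out", "data": {
  "linear": [
    [-1.6, -0.9, 20],
    [-1.6, -0.9, 20],
    [-1.6, -0.9, 20],
    [-1.7, -0.9, 20],
    [0, 0, 0],
    [0, 0, 0],
    [0, 0, 0],
    [0, 0, 0]
  ],
  "turn": [
    [0, 0, -3.3],
    [0, 0, 0],
    [0, 0, 0],
    [0, 0, 0],
    [-5, 0, 0],
    [-5, 0, 0],
    [0, 0, 0],
    [0, 0, 0]
  ]
}}

```text
time_s: 3.55
position: [0.5674, 0.0174, 0.1365]
tool_rot: [170.1, 0.0, -167.0]
wrist_force: [-1.6, 0.5, 0.6]
width: 0.0856
grasp_force: 0.0
```

Run:
```python
from m import *
from scipy.spatial.transform import Rotation as Ro
f=frame('wrist'); save(f,'w2',s=1.25); o=manip.get_obs(); print(o['position'],o['tool_rot'])
r=brassobj(f,(200,60,440,330),.064); print('hex',r)
R=Ro.from_euler('xyz',o['tool_rot'],degrees=True).as_matrix(); print(R.round(3))
A=np.r_[np.array(r[0][0])/1000,.062]
print('axis in tool mm',(R.T@(np.array([A,[.5645,.0305,.062]])-o['position']).T).T*1000)
```

```text
[0.5672257  0.01842705 0.13665557] [ 1.70112498e+02  1.75068932e-02 -1.66837474e+02]
hex (((566.3838500976562, 31.160951614379883), (67.8183364868164, 26.818437576293945), 13.837421417236328), array([0.56201256, 0.02907061, 0.07357058]), np.float32(12.172583), array([0.06212983, 0.07521794]))
[[-0.974 -0.224 -0.039]
 [-0.228  0.959  0.167]
 [-0.     0.172 -0.985]]
axis in tool mm [[-2.05714845e+00 -4.15487451e-01  7.57093797e+01]
 [-7.22828922e-02 -6.26803679e-01  7.56719310e+01]]
```

View pics/w2.png

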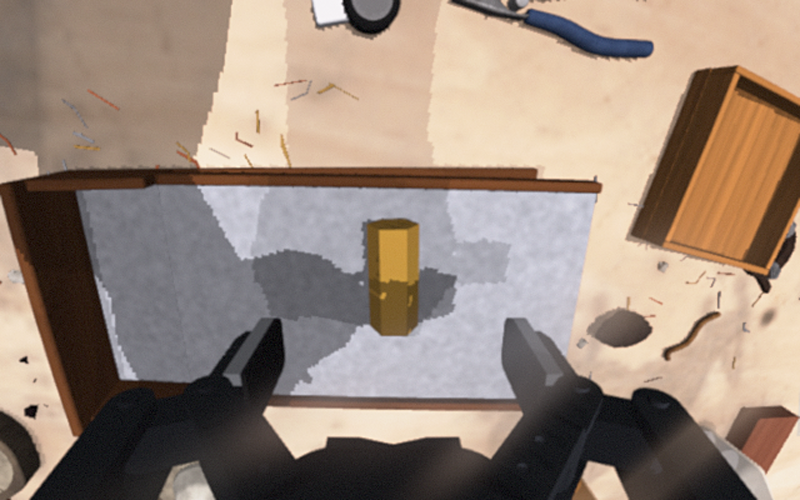

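The hex bar at view (393,277) lies centred and square between the open pads. I'll move in along the deck normal and close.

Emit:
{"op": "carry_out", "data": {
  "linear": [
    [0, 0, 15],
    [0, 0, 15],
    [0, 0, 15],
    [0, 0, 10],
    [0, 0, 5],
    [0, 0, 0]
  ],
  "turn": [
    [0, 0, 0],
    [0, 0, 0],
    [0, 0, 0],
    [0, 0, 0],
    [0, 0, 0],
    [0, 0, 0]
  ]
}}

```text
time_s: 4.2
position: [0.5645, 0.0292, 0.077]
tool_rot: [170.0, -0.0, -166.7]
wrist_force: [0.0, -0.1, -0.0]
width: 0.0854
grasp_force: 0.0
```

Emit:
{"op": "carry_out", "data": {
  "linear": [
    [0, 0, 0],
    [0, 0, 0],
    [0, 0, 0],
    [0, 0, 0],
    [0, 0, 0],
    [0, 0, 0],
    [0, 0, 0],
    [0, 0, 0],
    [0, 0, 0],
    [0, 0, 0]
  ],
  "turn": [
    [0, 0, 0],
    [0, 0, 0],
    [0, 0, 0],
    [0, 0, 0],
    [0, 0, 0],
    [0, 0, 0],
    [0, 0, 0],
    [0, 0, 0],
    [0, 0, 0],
    [0, 0, 0]
  ],
  "jaw": 0
}}

```text
time_s: 5.2
position: [0.565, 0.0281, 0.0779]
tool_rot: [170.0, 0.0, -166.8]
wrist_force: [-0.4, -1.2, 6.8]
width: 0.0248
grasp_force: 58.6
```

Emit:
{"op": "carry_out", "data": {
  "linear": [
    [0, 0, -5],
    [0, 0, -15],
    [0, 0, -20],
    [0, 0, -20],
    [0, 0, -25],
    [0, 0, 0],
    [0, 0, 0],
    [0, 0, 0],
    [0, 0, 0],
    [27, 10, 0],
    [27, 20, 0],
    [27, 30, 0],
    [27, 35, 0],
    [0, 35, 0],
    [0, 35, 0],
    [0, 35, 0],
    [0, 35, 0],
    [0, 25, 0],
    [0, 15, 0],
    [0, 0, 0]
  ],
  "turn": [
    [0, 0, 0],
    [0, 0, 0],
    [0, 0, 0],
    [0, 0, 0],
    [0, 0, 0],
    [5, 0, 0],
    [5, 0, 0],
    [0, 0, 6.6],
    [0, 0, 6.6],
    [0, 0, 0],
    [0, 0, 0],
    [0, 0, 0],
    [0, 0, 0],
    [0, 0, 0],
    [0, 0, 0],
    [0, 0, 0],
    [0, 0, 0],
    [0, 0, 0],
    [0, 0, 0],
    [0, 0, 0]
  ]
}}

```text
time_s: 7.2
position: [0.4597, 0.2909, 0.1609]
tool_rot: [179.9, 0.0, -179.8]
wrist_force: [-0.1, -1.6, -2.1]
width: 0.0247
grasp_force: 59.6
```

Run:
```python
from m import *
f=frame('wrist'); save(f,'w3',s=1.25); o=manip.get_obs(); print(o['position'],o['tool_rot'],o['width'],o['joint_positions'].round(1))
```

```text
[0.45975172 0.28882655 0.16080493] [-1.79970481e+02 -1.83130201e-02 -1.79922138e+02] 0.02456167176611455 [-37.9  29.6  -0.3 120.5   0.3  29.9  51.6]
```

View pics/w3.png

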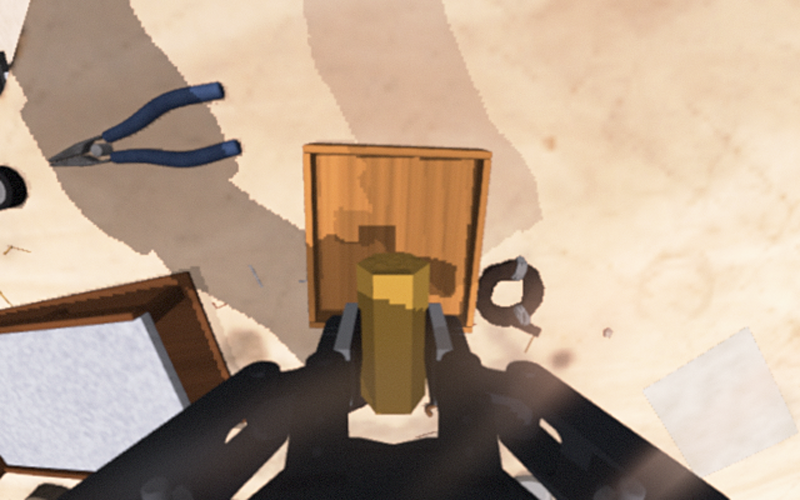

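The hex bar is held at view (393,335) and the tray rim runs from (304,146)/(490,153) to about (304,327)/(473,331). Checking the centring.

Run:
```python
from m import *
f=load('wrist')
T=plane(f,np.array([(304,146),(490,153),(304,327),(473,331)])/1.25,.033); print(T.round(3),T.mean(0))
```

```text
[[0.394 0.235 0.033]
 [0.398 0.353 0.033]
 [0.523 0.226 0.033]
 [0.525 0.351 0.033]] [0.45991211 0.29120935 0.033     ]
```

Emit:
{"op": "carry_out", "data": {
  "linear": [
    [0, 1, 25],
    [0, 1, 25],
    [0, 0, 25],
    [0, 0, 20],
    [0, 0, 11],
    [0, 0, 6],
    [0, 0, 0],
    [0, 0, 0]
  ],
  "turn": [
    [0, 0, 0],
    [0, 0, 0],
    [0, 0, 0],
    [0, 0, 0],
    [0, 0, 0],
    [0, 0, 0],
    [0, 0, 0],
    [0, 0, 0]
  ]
}}

```text
time_s: 8.05
position: [0.4604, 0.2907, 0.0496]
tool_rot: [180.0, 0.0, 180.0]
wrist_force: [-0.1, -0.1, -2.5]
width: 0.0246
grasp_force: 59.6
```

Emit:
{"op": "carry_out", "data": {
  "linear": [
    [0, 0, 0],
    [0, 0, 0],
    [0, 0, 0],
    [0, 0, 0],
    [0, 0, 0],
    [0, 0, 0]
  ],
  "turn": [
    [0, 0, 0],
    [0, 0, 0],
    [0, 0, 0],
    [0, 0, 0],
    [0, 0, 0],
    [0, 0, 0]
  ],
  "jaw": 0.6
}}

```text
time_s: 8.65
position: [0.46, 0.291, 0.049]
tool_rot: [180.0, 0.0, -180.0]
wrist_force: [-0.2, 0.4, 0.3]
width: 0.0514
grasp_force: 0.0
```

Emit:
{"op": "carry_out", "data": {
  "linear": [
    [0, 0, -10],
    [0, 0, -25],
    [0, 0, -30],
    [0, 0, -30],
    [0, 0, -30],
    [0, 0, 0]
  ],
  "turn": [
    [0, 0, 0],
    [0, 0, 0],
    [0, 0, 0],
    [0, 0, 0],
    [0, 0, 0],
    [0, 0, 0]
  ]
}}

```text
time_s: 9.25
position: [0.4614, 0.2917, 0.1781]
tool_rot: [179.8, 0.3, 180.0]
wrist_force: [0.5, 0.8, 0.8]
width: 0.0515
grasp_force: 0.0
```

Run:
```python
from m import *
f=frame('wrist'); save(f,'w4',s=1.0); o=manip.get_obs(); print(o['position'],o['tool_rot'],o['width'])
print(brassobj(f,(245,110,390,270),.037))
```

```text
[0.46077481 0.29136376 0.17633665] [ 179.85513623    0.19813634 -179.98566197] 0.0512130339374292
(((457.765869140625, 292.4988708496094), (118.89903259277344, 127.89669036865234), 88.2100601196289), array([0.45023301, 0.29055252, 0.03604906]), np.float32(1.0074826), array([0.01322769, 0.03822519]))
```

View pics/w4.png

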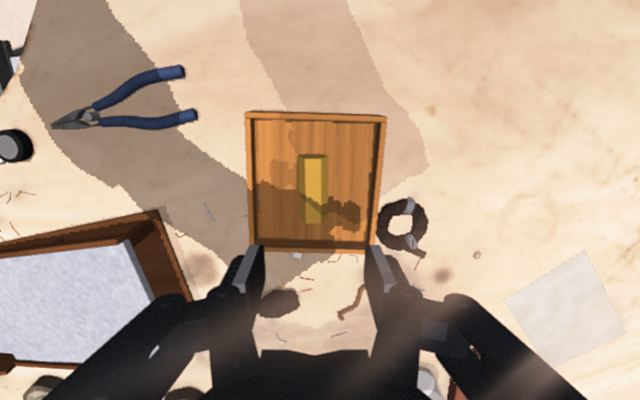

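The hex bar lies flat in the tray at (312,188). Now for the round rod.

Emit:
{"op": "carry_out", "data": {
  "linear": [
    [0, -15, 0],
    [0, -30, 0],
    [-4, -36, 0],
    [-4, -36, 0],
    [-4, -36, 0],
    [-4, -36, 0],
    [-4, -36, 0],
    [-4, -36, 0],
    [-4, -36, 0],
    [-4, -36, 0],
    [-4, -36, 0],
    [-4, -36, 0],
    [-4, -36, 0],
    [-4, -36, 0],
    [-4, -36, 0],
    [-4, -36, 0],
    [-5, -24, 0],
    [-6, -12, 0],
    [0, 0, 0],
    [0, 0, 0]
  ],
  "turn": [
    [0, 0, 0],
    [0, 0, 0],
    [0, 0, 0],
    [0, 0, -3.3],
    [0, 0, 0],
    [0, 0, 0],
    [0, 0, 0],
    [0, 0, 0],
    [0, 0, 0],
    [0, 0, 0],
    [0, 0, 0],
    [0, 0, 0],
    [0, 0, 0],
    [0, 0, 0],
    [0, 0, 0],
    [0, 0, 0],
    [0, 0, 0],
    [0, 0, 0],
    [0, 0, 0],
    [0, 0, 0]
  ],
  "jaw": 1
}}

```text
time_s: 11.3
position: [0.5534, -0.2885, 0.1731]
tool_rot: [179.9, -0.1, -176.6]
wrist_force: [-0.4, 0.1, 0.5]
width: 0.0854
grasp_force: 0.0
```

Run:
```python
from m import *
from scipy.spatial.transform import Rotation as Ro
f=frame('wrist'); save(f,'w5',s=1.0); o=manip.get_obs(); print(o['position'],o['tool_rot'],o['joint_positions'].round(1))
r=brassobj(f,(200,60,440,330),.018); print('rod',r)
R=Ro.from_euler('xyz',o['tool_rot'],degrees=True).as_matrix()
for c in (np.r_[np.array(r[0][0])/1000,.012],np.r_[r[1][:2],.012]): print('tool mm',R.T@(c-o['position'])*1000)
```

```text
[ 0.55361345 -0.28804991  0.17336213] [ 1.79919331e+02 -6.62360974e-02 -1.76580477e+02] [ 26.   33.1  -5.5 109.2   4.8  38.  111. ]
rod (((528.9219360351562, -296.9666442871094), (60.23285675048828, 21.716543197631836), 2.301229238510132), array([ 0.5268874 , -0.29698949,  0.02392615]), np.float32(3.6720603), array([0.01914779, 0.02572735]))
tool mm [ 24.99285028  -7.65532064 161.38050795]
tool mm [ 27.02512374  -7.55677226 161.38299609]
```

View pics/w5.png

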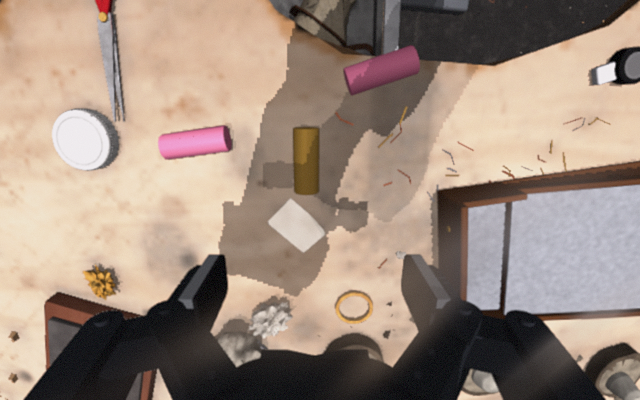

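Rod at (306,160), clear of the pink ones at (195,142) and (382,70).

Emit:
{"op": "carry_out", "data": {
  "linear": [
    [13, -3.8, 10],
    [13, -3.8, 25],
    [0, 0, 30],
    [0, 0, 30],
    [0, 0, 25],
    [0, 0, 15],
    [0, 0, 10],
    [0, 0, 0],
    [0, 0, 0]
  ],
  "turn": [
    [0, 0, 0],
    [0, 0, 0],
    [0, 0, 0],
    [0, 0, 0],
    [0, 0, 0],
    [0, 0, 0],
    [0, 0, 0],
    [0, 0, 0],
    [0, 0, 0]
  ],
  "jaw": 0.75
}}

```text
time_s: 12.25
position: [0.5289, -0.2988, 0.0296]
tool_rot: [-180.0, 0.0, -176.7]
wrist_force: [-0.2, -0.0, 0.6]
width: 0.0639
grasp_force: 0.0
```

Emit:
{"op": "carry_out", "data": {
  "linear": [
    [0, 0, 0],
    [0, 0, 0],
    [0, 0, 0],
    [0, 0, 0],
    [0, 0, 0],
    [0, 0, 0],
    [0, 0, 0],
    [0, 0, 0]
  ],
  "turn": [
    [0, 0, 0],
    [0, 0, 0],
    [0, 0, 0],
    [0, 0, 0],
    [0, 0, 0],
    [0, 0, 0],
    [0, 0, 0],
    [0, 0, 0]
  ],
  "jaw": 0
}}

```text
time_s: 13.05
position: [0.5289, -0.2992, 0.0299]
tool_rot: [-180.0, 0.1, -176.7]
wrist_force: [-2.1, -0.0, 6.5]
width: 0.0218
grasp_force: 58.5
```

Width 21.8 mm is under the rod's 24 mm, so the pads sit above the axis. I'll reopen, go 4 mm lower and regrip.

Emit:
{"op": "carry_out", "data": {
  "linear": [
    [0, 0, 0],
    [0, 0, 0],
    [0, 0, 0],
    [0, 0, 0],
    [0, 0, 2],
    [0, 0, 2],
    [0, 0, 0],
    [0, 0, 0]
  ],
  "turn": [
    [0, 0, 0],
    [0, 0, 0],
    [0, 0, 0],
    [0, 0, 0],
    [0, 0, 0],
    [0, 0, 0],
    [0, 0, 0],
    [0, 0, 0]
  ],
  "jaw": 0.5
}}

```text
time_s: 13.85
position: [0.5285, -0.2989, 0.0248]
tool_rot: [180.0, -0.0, -176.7]
wrist_force: [0.1, 0.8, 0.8]
width: 0.0427
grasp_force: 0.0
```

Emit:
{"op": "carry_out", "data": {
  "linear": [
    [0, 0, 0],
    [0, 0, 0],
    [0, 0, 0],
    [0, 0, 0],
    [0, 0, 0],
    [0, 0, 0],
    [0, 0, 0],
    [0, 0, 0]
  ],
  "turn": [
    [0, 0, 0],
    [0, 0, 0],
    [0, 0, 0],
    [0, 0, 0],
    [0, 0, 0],
    [0, 0, 0],
    [0, 0, 0],
    [0, 0, 0]
  ],
  "jaw": 0
}}

```text
time_s: 14.65
position: [0.5288, -0.2991, 0.0254]
tool_rot: [-180.0, 0.0, -176.7]
wrist_force: [-1.2, 0.5, 5.3]
width: 0.0217
grasp_force: 60.7
```

Emit:
{"op": "carry_out", "data": {
  "linear": [
    [0, 0, -10],
    [0, 0, -30],
    [0, 0, -40],
    [0, 0, -40],
    [0, 0, -30],
    [-5, 20, 0],
    [-5, 30, 0],
    [-6, 35, 0],
    [-6, 36, 0],
    [-6, 36, 0],
    [-6, 36, 0],
    [-6, 36, 0],
    [-6, 36, 0],
    [-6, 36, 0],
    [-6, 35, 0],
    [-6, 25, 0],
    [-4, 19, 0],
    [0, 0, 0],
    [0, 0, 0],
    [0, 0, 0]
  ],
  "turn": [
    [0, 0, 0],
    [0, 0, 0],
    [0, 0, 0],
    [0, 0, 0],
    [0, 0, 0],
    [0, 0, 0],
    [0, 0, 0],
    [0, 0, 0],
    [0, 0, 0],
    [0, 0, 0],
    [0, 0, 0],
    [0, 0, 0],
    [0, 0, 0],
    [0, 0, 0],
    [0, 0, 0],
    [0, 0, 0],
    [0, 0, 0],
    [0, 0, -8.4],
    [-5, 0, 0],
    [-5, 0, 0]
  ]
}}

```text
time_s: 16.65
position: [0.574, 0.0862, 0.1756]
tool_rot: [169.8, 0.0, -168.1]
wrist_force: [0.2, -1.0, -2.2]
width: 0.0217
grasp_force: 59.1
```

Run:
```python
from m import *
from scipy.spatial.transform import Rotation as Ro
f=frame('wrist'); save(f,'w6',s=1.0); o=manip.get_obs(); print(o['position'],o['tool_rot'],o['width'],o['joint_positions'].round(1))
R=Ro.from_euler('xyz',o['tool_rot'],degrees=True).as_matrix(); p=o['position']
print('to go',R.T@(np.array([.5725,.0947,.0869])-p)*1000)
hsv=cv2.cvtColor(f['pixels'],cv2.COLOR_RGB2HSV); br=cv2.inRange(hsv,(12,140,60),(34,255,255))
n,l,s,c=cv2.connectedComponentsWithStats(br); i=1+np.argmax(s[1:,4]); print(s[i])
uv=np.argwhere(l==i)[:,::-1]; q=(depthpts(f,uv)-p)@R*1000; q=q[f['z_map'][uv[:,1],uv[:,0]]>0]; print('rod in tool: lo',np.percentile(q,3,axis=0),'hi',np.percentile(q,97,axis=0))
```

```text
[0.5748051  0.0810559  0.17502866] [ 1.69668668e+02 -4.20764600e-03 -1.68523240e+02] 0.022047607006592907 [  2.2  31.8 -15.3 113.9  -4.   35.4  93.9]
to go [-0.46223335 -2.19929115 89.18006756]
[  428    22   157   165 15699]
rod in tool: lo [ 10.75684685 131.79370785 170.0557312 ] hi [137.03223165 260.67547956 209.18359877]
```

View pics/w6.png

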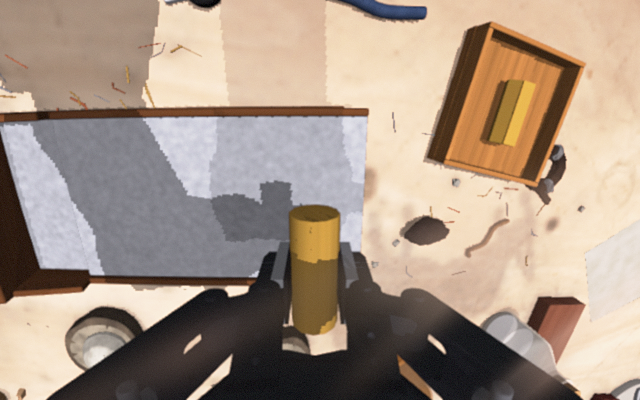

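The rod is held square at (314,270) and the hex bar is in the tray at (512,113). I'll descend to just above the deck.

Emit:
{"op": "carry_out", "data": {
  "linear": [
    [0, -2, 20],
    [0, 0, 25],
    [0, 0, 20],
    [0, 0, 12],
    [0, 0, 6],
    [0, 0, 3],
    [0, 0, 1.5],
    [0, 0, 0],
    [0, 0, 0]
  ],
  "turn": [
    [0, 0, 0],
    [0, 0, 0],
    [0, 0, 0],
    [0, 0, 0],
    [0, 0, 0],
    [0, 0, 0],
    [0, 0, 0],
    [0, 0, 0],
    [0, 0, 0]
  ]
}}

```text
time_s: 17.6
position: [0.572, 0.0972, 0.089]
tool_rot: [170.0, 0.1, -168.3]
wrist_force: [-0.7, 1.0, -1.6]
width: 0.0219
grasp_force: 59.2
```

Emit:
{"op": "carry_out", "data": {
  "linear": [
    [0, 0, 1],
    [0, 0, 1],
    [0, 0, 0],
    [0, 0, 0]
  ],
  "turn": [
    [0, 0, 0],
    [0, 0, 0],
    [0, 0, 0],
    [0, 0, 0]
  ]
}}

```text
time_s: 18.0
position: [0.5717, 0.0976, 0.0864]
tool_rot: [170.0, 0.0, -168.3]
wrist_force: [-0.3, 1.0, -1.3]
width: 0.022
grasp_force: 59.2
```

Emit:
{"op": "carry_out", "data": {
  "linear": [
    [0, 0, 0],
    [0, 0, 0],
    [0, 0, -10],
    [0, 0, -30],
    [0, 0, -40],
    [0, 0, -40],
    [0, 0, -20],
    [0, 0, 0],
    [0, 0, 0],
    [0, 0, 0],
    [0, 0, 0],
    [0, 0, 0],
    [0, 0, 0],
    [0, 0, 0],
    [0, 0, 0]
  ],
  "turn": [
    [0, 0, 0],
    [0, 0, 0],
    [0, 0, 0],
    [0, 0, 0],
    [0, 0, 0],
    [0, 0, 0],
    [0, 0, 0],
    [0, 0, 0],
    [0, 0, 0],
    [0, 0, 0],
    [0, 0, 0],
    [0, 0, 0],
    [0, 0, 0],
    [0, 0, 0],
    [0, 0, 0]
  ],
  "jaw": 1
}}

```text
time_s: 19.5
position: [0.5766, 0.0739, 0.2241]
tool_rot: [170.0, -0.0, -168.3]
wrist_force: [-0.8, -0.2, 0.1]
width: 0.0853
grasp_force: 0.0
```

Run:
```python
from m import *
f=frame('wrist'); save(f,'w7',s=1.0); o=manip.get_obs(); print(o['position'],o['time_s'],o['wrist_force'])
```

```text
[0.57658321 0.07385783 0.22417695] 19.55 [0.23285107 0.08790868 0.49629941]
```

View pics/w7.png

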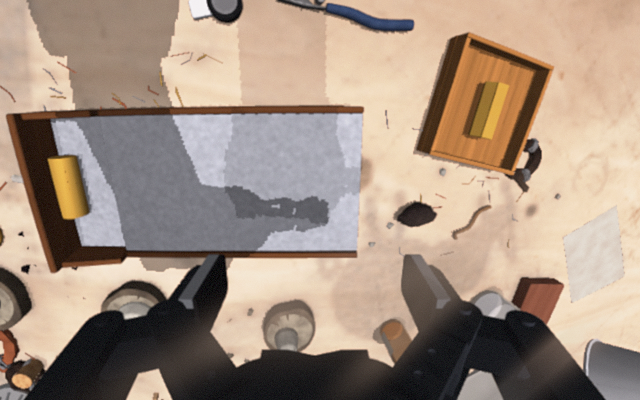

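The rod lies in the trough at (68,187) and the hex bar in the tray at (489,110). I'll let it settle, then hand in.

Emit:
{"op": "carry_out", "data": {
  "linear": [
    [0, 0, 0],
    [0, 0, 0],
    [0, 0, 0],
    [0, 0, 0],
    [0, 0, 0],
    [0, 0, 0],
    [0, 0, 0],
    [0, 0, 0],
    [0, 0, 0],
    [0, 0, 0],
    [0, 0, 0],
    [0, 0, 0],
    [0, 0, 0],
    [0, 0, 0],
    [0, 0, 0]
  ],
  "turn": [
    [0, 0, 0],
    [0, 0, 0],
    [0, 0, 0],
    [0, 0, 0],
    [0, 0, 0],
    [0, 0, 0],
    [0, 0, 0],
    [0, 0, 0],
    [0, 0, 0],
    [0, 0, 0],
    [0, 0, 0],
    [0, 0, 0],
    [0, 0, 0],
    [0, 0, 0],
    [0, 0, 0]
  ]
}}

```text
time_s: 21.05
position: [0.5766, 0.0738, 0.2243]
tool_rot: [170.0, 0.0, -168.3]
wrist_force: [-0.3, -0.6, 0.0]
width: 0.0851
grasp_force: 0.0
```

Run:
```python
from m import *
b=(30,130,110,235); P=[]
for k in range(4): r=brassobj(frame('wrist'),b,.03); P.append(r[0][0])
print(np.round(P,1), r[1])
if np.ptp(np.array(P),axis=0).max()<2: print(manip.finish_job())
```

```text
[[ 619.2 -129.4]
 [ 619.2 -129.4]
 [ 619.2 -129.3]
 [ 619.2 -129.4]] [ 0.61800734 -0.13124879  0.03361608]
the job is handed in; nothing more can be done
None
```

The job is handed in at about 21 s of the 58 s limit: the hexagonal bar lies flat in the tray, and the round rod rolled down by itself and rests in the trough; the hand-in returned no verdict.

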